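# Walk the book crate up to the front lath of the stall

## Task

Bring the larger crate, the one full of books, forward over the table until its front stands square against the wooden lath along the customers' edge. It is heavy, so walk it: push its two back corners forward in turn, the left one first (left as seen from the robot, facing the lath), then the right, then the left again and so on, each push swinging the crate five to ten degrees past square, and end with it square. Keep it flat on the table, and leave the low crate of disc cases where it is.

Things in the scene. Friction and masses are not known exactly. Their poses are not given: they have to be found in the camera images.
- book_crate: Larger of two open plywood crates, full of books: 150 mm deep (x), 200 wide (y), walls 70 high, books to 83 high; about 1.4 kg, too wide to grasp across; slides, and turns if pushed off-centre (push a back corner 20 mm: some 6 degrees). Origin: centre of underside. x points from its back (robot side) to its front, y to its left, z up. Starts 120 to 150 mm short of the lath, about square to it.
- rail: Wooden lath fixed along the customers' (far) edge: 620 mm long (y), 22 thick, 28 high. Origin: middle of the bottom edge of its near face. x points away from the robot, square to that face, y along the lath to the left, z up. With the book crate square against it, the crate's origin is at x = -75 mm here.
- rail_diag (a point): Not handled: a reference direction at the lath's origin, its x axis turned 45 degrees to the left (counter-clockwise from above) of the lath's x. The book crate's x axis is 45 degrees from it when the crate is square, more when the crate's left side leads, less when its right side leads.
- disc_crate: The smaller, lower plywood crate, holding a row of disc cases: 150 mm deep (x), 140 wide (y), 45 high. Leave it alone. Its centre starts about 320 mm along the lath from the book crate's centre; a loose tin, 70 x 40 x 37 mm, stands between the crates. Origin: centre of underside.

How it is judged (in metres and radians):
On the way, in this order (a step that is already met when the one before it is completed fails the run):
1. the crate's left side leads: it is turned at least 4 degrees past square, clockwise seen from above (angle between the x axis of book_crate and the x axis of rail_diag, either way round above 0.855 rad), for 0.1 s.
2. then its right side leads by at least 4 degrees (angle between the x axis of book_crate and the x axis of rail_diag, either way round below 0.716 rad), for 0.1 s.
3. then its left side leads again by at least 4 degrees (angle between the x axis of book_crate and the x axis of rail_diag, either way round above 0.855 rad), for 0.1 s.
At the end, for the whole second after the job is handed in: The book crate rests flat on the table with its front against the lath (its centre no more than 95 mm from the lath's near face, that is a gap of at most 20 mm), square to it within 10 degrees and within the lath's length, and the disc crate is within 30 mm of where it began (x of book_crate in the frame of rail between -0.095 and -0.06 m and y of book_crate in the frame of rail between -0.27 and 0.27 m and angle between the x axis of book_crate and the x axis of rail, either way round below 0.175 rad and height (world z) of book_crate below 0.01 m and angle between book_crate's own z axis and vertical below 0.05 rad and linear speed of book_crate below 0.01 m/s and distance of disc_crate from where it was at the start of the episode below 0.03 m); the robot touches nothing.
It fails at once if the book crate is tipped by more than 12 degrees (angle between book_crate's own z axis and vertical above 0.21 rad).
It fails at once if the book crate is lifted off the table by more than 20 mm (height (world z) of book_crate above 0.02 m).
It fails at once if the disc crate is moved by more than 30 mm (distance of disc_crate from where it was at the start of the episode above 0.03 m).
It also fails if it takes over 54 s, if anything falls off the work surface, if the arm or the gripper's body presses on something with over 40 N, if the wrist force passes 120 N, or if a joint passes its speed limit or range.

## Robot

A 6-joint arm with a two-finger parallel gripper is mounted at the origin on the work surface. World frame = base frame: x ahead of the robot, y to its left, z up, the work surface at z = 0. Lengths are in mm, angles in rad, forces in N, time in s.
With the tool pointing down it reaches from about 275 to 750 mm from the base axis. Payload 10.2 kg.
Tool frame: the origin (TCP) lies between the finger pads; the fingertips stand 17 mm ahead of it and the grasp point (between the pads) lies 2 mm behind it; z points along the fingers, y is the line along which they close (so a half turn about z gives the same grasp; the last joint's range is limited). The gripper opens to 85 mm and grips with 20 to 120 N. Pads are 22 mm wide; open, the fingers measure 114 mm over their backs; the gripper's body (76 mm by 85 mm) begins 54 mm behind the grasp point. The pads swing forward as they close: fully open they stand 13 mm farther back than shut.
Start: joints at [-1.377, 0.313, 1.498, -0, 1.331, -0.223], TCP at [212.527, -480.066, 248.294] pointing down, gripper open.
Joint ranges: [-2.94, 2.94], [-0.97, 2.17], [0.19, 2.56], [-1.23, 4.37], [0.02, 3.11], [-2.88, 2.88]. Speed limits (rad/s): [2.39, 2.39, 3.01, 3.14, 3.14, 3.14].

## Interface

Orientations are given as a unit quaternion [w, x, y, z].
In Python, from rig import * gives the robot as it stands.
- The arm moves only by the tool step_arm, never from a script. Its argument "commands" is text: rows parted by semicolons, each of 7 numbers parted by spaces: the opening, from 0 (shut) to 1 (fully open), then the shift along the tool's x, y, z in cm, then the turn, a rotation vector about the tool's x, y, z in rad. In form: hand x y z rx ry rz; .... A call has 1 to 20 rows; each row is the pose to reach, as a shift and turn from the pose commanded when the call began, along the tool's axes at that moment; what a row does not reach only later rows make up. A row lasts 1/12 s, in which the tool goes at most 41.7 mm and 7.16 degrees, less where a joint would pass 70% of its speed; a pose out of reach is approached as far as the arm can. A call with a gripper value outside its range is refused whole. The fingers move at their own pace and stop on an object; "newtons" is the grip in N (left out, the last holds). Time passes only in rows, so rows that repeat a pose let the fingers close. It gives the time, the measured TCP pose, the force, the opening and the grip force at its end, in the units of the state.
- sense(): the state, without advancing time (a new reading comes with each control period).
- capture(name): name is "scene" or "top"; returns the picture (384x512x3 uint8, red, green, blue); there is no depth.
- camera_model(name): a dict with "mtx" (3x3 intrinsics, pixels), "eye" and "rotation" of the camera in the world. Camera axes: x right, y down, z forward; pixel columns grow to the right and rows downward; lengths in mm; the calibration is good to about 2 mm. A picture is of the moment at which its call begins. camera_model takes no time and is no camera call.
- finish_job(): hands the job in; it is judged then, once.
Trained networks look in the newest picture that a camera, given by its name, has taken for a name from the list of things; names that differ only in an ending like _2 or _b are one class to them, and where a whole thing is asked for, a point or a joint stands for the part that bears it (a point fixed in the world has none). Each returns a list of dicts, best first, with "score" (0 to 1); they miss things now and then, are a little off and sometimes report something else, mostly with a low value. They report only what shows in the picture. A call takes as long as a camera call.
- search_frame(camera, label): "rect" ([centre column, centre row, width, height] in pixels, round what is visible of it).
- trace(camera, label): "mask" (384x512 bool, what is visible of it) and "rect" ([centre column, centre row, width, height] in pixels, round what is visible of it).
- spot_point(camera, label): "xy" ([column, row] in pixels: a listed point, or the origin of a listed thing).
The state is a dict: "time_s": time; "joints": joint angles; "dq": joint speeds; "tau": joint torques, N m; "eef_pos": TCP position; "ee_rot": TCP orientation; "force": force on the tool from outside, world axes, zero at the start; "wrist_torque": the same for the moment, N m; "grip_width": opening from 0.0 (shut) to 1.0 (fully open); "grip_force": force on a finger pad.
Only numpy, scipy, OpenCV 4.12 (cv2) and the standard library are available. Lean on these libraries where they do the work, as an engineer would, in place of code of your own. Each camera call takes 0.05 s, during which the arm holds its last target. There are 200 camera calls.

## Working session

There is one attempt and no reset: what is moved stays moved. The work goes in short steps, Python scripts to look and compute and a tool call to move; the robot and the scene stay as the last step left them, time stands still between calls to the robot, and variables do not carry over. Pictures are saved under pics/ and viewed, at most 10 in all, crops included, and the job is handed in when it is done.

Besides the shell and the picture viewer there is one more tool, called by a JSON object that holds its "name" and its "arguments". step_arm: Moves the arm, as the interface text tells. Its arguments: {"type":"object","properties":{"commands":{"type":"string"},"newtons":{"type":"number"}},"required":["commands"]}

```bash
mkdir -p pics; ls; cat > h.py <<'E'
from rig import *
import numpy as np, cv2
def ray(cam,uv,z):
    m=camera_model(cam);K=np.array(m["mtx"]);R=np.array(m["rotation"]);e=np.array(m["eye"],float)
    if np.linalg.norm(e)<20: pass
    d=R@np.linalg.solve(K,[uv[0],uv[1],1]);return e+d*(z-e[2])/d[2]
def save(cam,name):
    im=capture(cam);cv2.imwrite(f"pics/{name}.png",im[:,:,::-1]);return im
E
python3 - <<'E'
from h import *
for c in("top","scene"):
    save(c,c+"0");m=camera_model(c);print(c,m["eye"],np.array(m["rotation"]).round(3).tolist(),m["mtx"])
    for l in("book_crate","rail","disc_crate"):
        for d in spot_point(c,l)[:2]: print(l,d["score"],d["xy"],ray(c,d["xy"],0).round(0))
        for d in trace(c,l)[:1]: print(d["rect"],d["score"])
print(sense())
E
```

```text
pics
top [567.0987075  -14.14928216 685.74512932] [-0.075, 0.704, -0.704, 0.055] [[355.46537444   0.         254.47977152]
 [  0.         355.46537444 190.50275854]
 [  0.           0.           1.        ]]Traceback (most recent call last):
  File "<stdin>", line 5, in <module>
  File "h.py", line 6, in ray
    d=R@np.linalg.solve(K,[uv[0],uv[1],1]);return e+d*(z-e[2])/d[2]
      ~^~~~~~~~~~~~~~~~~~~~~~~~~~~~~~~~~~~
ValueError: matmul: Input operand 1 has a mismatch in its core dimension 0, with gufunc signature (n?,k),(k,m?)->(n?,m?) (size 3 is different from 4)
```

```bash
sed -i 's/R=np.array(m\["rotation"\])/R=Rot.from_quat(np.roll(m["rotation"],-1)).as_matrix()/; 2a from scipy.spatial.transform import Rotation as Rot' h.py
python3 - <<'E'
from h import *
for c in("top","scene"):
    save(c,c+"0");m=camera_model(c);print(c,m["eye"],Rot.from_quat(np.roll(m["rotation"],-1)).as_matrix().round(2).tolist())
    for l in("book_crate","rail","disc_crate"):
        for d in spot_point(c,l)[:2]: print(l,d["score"],d["xy"],ray(c,d["xy"],0).round(0))
        for d in trace(c,l)[:1]: print(d["rect"],d["score"])
print(sense())
a=[cv2.imread(f"pics/{c}0.png") for c in("top","scene")]
cv2.imwrite("pics/both0.png",np.vstack(a)[:, :] if 0 else cv2.resize(np.hstack(a),(800,300)))
E
```

```text
top [567.0987075  -14.14928216 685.74512932] [[0.0, -0.98, 0.18], [-1.0, 0.0, 0.03], [-0.03, -0.18, -0.98]]
book_crate 0.66 [155.8, 258.0] [564. 194.   0.]
book_crate 0.51 [316.9, 251.2] [ 578. -113.    0.]
[143.8, 263.8, 126.9, 95.4] 0.56
rail 0.84 [235.9, 148.9] [780.  44.   0.]
[231.3, 139.9, 318.8, 25.4] 0.63
disc_crate 0.83 [318.2, 251.4] [ 578. -115.    0.]
[321.7, 253.4, 88.4, 92.9] 0.92
scene [1310.68485207  -50.8337973   421.36833985] [[0.05, 0.51, -0.86], [1.0, -0.01, 0.05], [0.01, -0.86, -0.51]]
book_crate 0.65 [368.8, 178.9] [557. 194.   0.]
[378.4, 164.2, 135.2, 79.5] 0.66
rail 0.56 [308.9, 257.8] [784.  51.  -0.]
[291.3, 256.4, 431.4, 40.1] 0.77
disc_crate 0.57 [195.2, 186.1] [ 576. -123.    0.]
disc_crate 0.23 [369.4, 179.3] [559. 195.   0.]
[197.8, 179.2, 91.3, 69.2] 0.92
{'time_s': 0.8, 'joints': array([-1.37740417e+00,  3.12889369e-01,  1.49770253e+00, -4.70758326e-06,
        1.33098119e+00, -2.23398968e-01]), 'dq': array([ 0.0017812 ,  0.00034598, -0.00126878, -0.000858  ,  0.00061039,
        0.00080805]), 'tau': array([ 6.97378382e-04, -4.12146914e+01, -2.59891033e+01, -1.44843775e-04,
        6.00654930e-04, -1.10745844e-05]), 'eef_pos': array([ 212.52495735, -480.07008209,  248.29866661]), 'ee_rot': array([ 9.75132900e-06,  9.78364001e-01,  2.06890987e-01, -2.43300757e-06]), 'force': array([ 0.27922938, -0.36085927,  0.15143867]), 'wrist_torque': array([ 0.01944614, -0.02284195,  0.04675125]), 'grip_force': 0.0, 'grip_width': 0.9989784463438387}
```

View pics/top0.png

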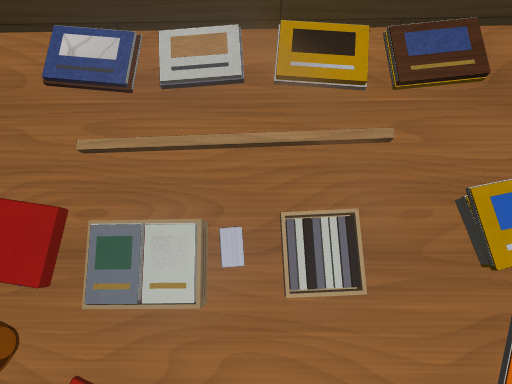

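View pics/scene0.png

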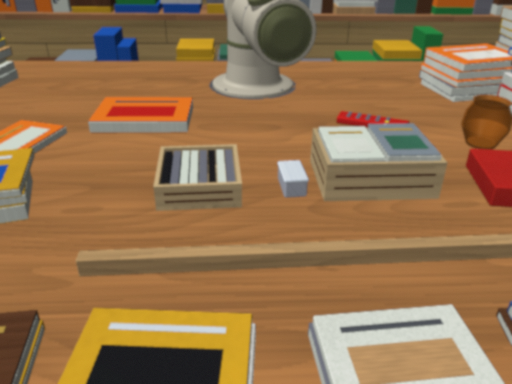

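```bash
cat >> h.py <<'E'
from scipy.optimize import minimize
DIM={"book_crate":(150,200,72,-75),"disc_crate":(150,140,45,-75),"rail":(22,620,28,0)}
def hull(cam,l,p):
    dx,dy,dz,x0=DIM[l];m=camera_model(cam);K=np.array(m["mtx"]);R=Rot.from_quat(np.roll(m["rotation"],-1)).as_matrix()
    P=np.array([[x0+dx*a,dy*(b-.5),dz*c] for a in(0,1) for b in(0,1) for c in(0,1)])
    P=P@Rot.from_euler("z",p[2]).as_matrix().T+[p[0],p[1],0]
    q=((P-m["eye"])@R)@K.T;q=q[:,:2]/q[:,2:]
    return cv2.convexHull(q.astype(np.float32))
def fit(l,p0,cams=("top","scene"),new=True):
    M={}
    for c in cams:
        if new: capture(c)
        t=[d for d in trace(c,l) if d["score"]>.3]
        h=hull(c,l,p0)[:,0].mean(0)
        t=[d for d in t if np.hypot(*(np.array(d["rect"][:2])-h))<60]
        if t: M[c]=np.repeat(np.repeat(t[0]["mask"].astype(np.uint8),4,0),4,1)
    def cost(p):
        s=0
        for c,m in M.items():
            im=np.zeros_like(m);cv2.fillConvexPoly(im,np.round((hull(c,l,[p[0],p[1],p[2]/100])+.5)*4*16-8).astype(np.int32),1,shift=4)
            s+=1-(im&m).sum()/(im|m).sum()
        return s/max(1,len(M))
    q=np.array([p0[0],p0[1],p0[2]*100]);
    for k in(15,5): 
        r=minimize(cost,q,method="Nelder-Mead",options=dict(initial_simplex=np.vstack([q,q+np.eye(3)*k]),xatol=.1,fatol=1e-5));q=r.x
    return np.array([q[0],q[1],q[2]/100]),r.fun,list(M)
E
python3 - <<'E'
from h import *
out={}
for l,p in(("rail",(781,46,0)),("book_crate",(562,194,0)),("disc_crate",(577,-117,0))):
    for cams in(("top",),("scene",),("top","scene")):
        r=fit(l,p,cams);print(l,cams,r[0].round(3),round(r[1],3),r[2])
    out[l]=r[0]
im=[cv2.imread(f"pics/{c}0.png") for c in("top","scene")]
for c,i in zip(("top","scene"),im):
    for l in out: cv2.polylines(i,[np.round(hull(c,l,out[l])).astype(int)],1,(0,255,0),1)
cv2.imwrite("pics/ov.png",cv2.resize(np.hstack(im),(800,300)))
cv2.imwrite("pics/ov.png",np.vstack([im[0][110:330],im[1][100:300]]))
E
```

```text
rail ('top',) [7.82674e+02 4.63510e+01 3.20000e-02] 0.057 ['top']
rail ('scene',) [7.82687e+02 4.95470e+01 3.60000e-02] 0.049 ['scene']
rail ('top', 'scene') [7.82365e+02 4.78300e+01 3.20000e-02] 0.078 ['top', 'scene']
book_crate ('top',) [5.56476e+02 1.94954e+02 8.00000e-03] 0.021 ['top']
book_crate ('scene',) [5.56849e+02 1.96116e+02 1.50000e-02] 0.03 ['scene']
book_crate ('top', 'scene') [5.56244e+02 1.95778e+02 1.30000e-02] 0.027 ['top', 'scene']
disc_crate ('top',) [ 5.76073e+02 -1.16094e+02  4.90000e-02] 0.013 ['top']
disc_crate ('scene',) [ 5.76034e+02 -1.14744e+02  3.90000e-02] 0.026 ['scene']
disc_crate ('top', 'scene') [ 5.76558e+02 -1.15442e+02  4.90000e-02] 0.023 ['top', 'scene']
```

View pics/ov.png

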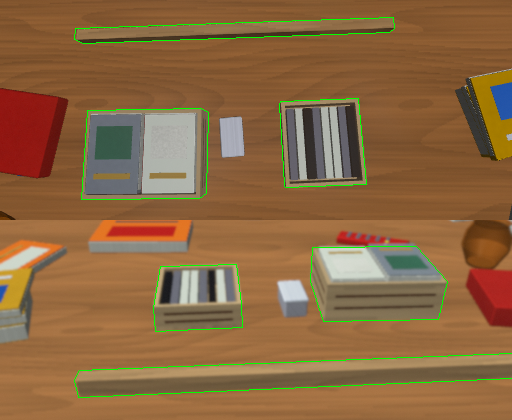

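{"name": "step_arm", "arguments": {"commands": "0 1 -1.2 0 0 0 0.02; 0 3 -3.6 0 0 0 0.05; 0 5.4 -6.4 0 0 0 0.1; 0 8 -9.5 0 0 0 0.15; 0 10.6 -12.6 0 0 0 0.2; 0 13.2 -15.7 0 0 0 0.25; 0 15.8 -18.8 0 0 0 0.3; 0 18.4 -21.9 0 0 0 0.35; 0 21 -25 0 0 0 0.417; 0 23.6 -28.1 0 0 0 0.417; 0 26.2 -31.2 0 0 0 0.417; 0 28.8 -34.3 0 0 0 0.417; 0 31.4 -37.4 0 0 0 0.417; 0 34 -40.5 0 0 0 0.417; 0 36.6 -43.6 0 0 0 0.417; 0 39.2 -46.7 0 0 0 0.417; 0 41.8 -49.8 0 0 0 0.417; 0 44.4 -52.9 0 0 0 0.417; 0 47 -56 0 0 0 0.417; 0 49 -58.5 0 0 0 0.417"}}

```text
time_s: 3.67
eef_pos: [423.9, 256.1, 248.2]
ee_rot: [-0.0, 1.0, 0.001, 0.0]
force: [-0.0, -0.1, 0.3]
grip_width: -0.005
grip_force: 0.0
```

```bash
python3 - <<'E'
from h import *
s=sense();print(s["time_s"],s["eef_pos"].round(1),s["ee_rot"].round(4),s["joints"].round(2),s["grip_width"])
for uv in((66,208),(45,285),(80,380)):print(uv,ray("top",uv,35).round(0))
E
```

```text
3.6667 [423.9 256.1 248.2] [-2.e-04  1.e+00  6.e-04  2.e-04] [0.31 0.25 1.59 0.   1.31 1.88] -0.005401606741841724
(66, 208) [656. 358.  35.]
(45, 285) [516. 382.  35.]
(80, 380) [358. 303.  35.]
```

{"name": "step_arm", "arguments": {"commands": "0 0 -0.5 2 0 0 0; 0 0 -1 5.5 0 0 0; 0 0 -1.5 9.5 0 0 0; 0 0 -1.9 13.5 0 0 0; 0 0 -1.9 17 0 0 0; 0 0 -1.9 19.5 0 0 0; 0 1 -1.9 20 0 0 0; 0 2.5 -1.9 20 0 0 0; 0 3.5 -1.9 20 0 0 0; 0 4 -1.9 20 0 0 0; 0 4.3 -1.9 20 0 0 0; 0 4.6 -1.9 20 0 0 0; 0 4.9 -1.9 20 0 0 0; 0 5.2 -1.9 20 0 0 0; 0 5.5 -1.9 20 0 0 0; 0 5.8 -1.9 20 0 0 0; 0 6.1 -1.9 20 0 0 0; 0 6.4 -1.9 20 0 0 0; 0 6.6 -1.9 20 0 0 0"}}

```text
time_s: 5.25
eef_pos: [488.6, 272.9, 48.9]
ee_rot: [-0.0, 1.0, 0.0, -0.001]
force: [-8.1, 3.8, 3.0]
grip_width: 0.001
grip_force: 4.1
```

```bash
cat >> h.py <<'E'
def report(p0,cams=("top","scene")):
    r=fit("book_crate",p0,cams);p=r[0];d=p[:2]-[782.4,47.8];c,s=np.cos(.032),np.sin(.032)
    st=sense();print("t",round(st["time_s"],2),"tcp",st["eef_pos"].round(1),"F",st["force"].round(1),r[2],"cost",round(r[1],3))
    print("crate",p.round(3),"rail x %.1f y %.1f lead(deg,+left) %.1f"%(d[0]*c+d[1]*s,-d[0]*s+d[1]*c,np.degrees(.032-p[2])))
    for n,k in(("BL",80),("BR",-80)): print(n,(p[:2]+[-75*np.cos(p[2])-k*np.sin(p[2]),-75*np.sin(p[2])+k*np.cos(p[2])]).round(0))
E
python3 - <<'E'
from h import *
report([566,195,-.1]); report([566,195,-.1],("scene",))
E
```

```text
t 5.45 tcp [488.9 272.9  48.9] F [-4.7  2.7  0.7] ['top', 'scene'] cost 0.024
crate [ 5.69715e+02  1.89713e+02 -8.30000e-02] rail x -208.0 y 148.6 lead(deg,+left) 6.6
BL [502. 276.]
BR [488. 116.]
t 5.55 tcp [488.9 272.9  48.9] F [-4.9  3.1 -0.3] ['scene'] cost 0.03
crate [ 5.71767e+02  1.90258e+02 -8.10000e-02] rail x -206.0 y 149.1 lead(deg,+left) 6.5
BL [504. 276.]
BR [491. 117.]
```

{"name": "step_arm", "arguments": {"commands": "0 -1.5 0 0 0 0 0; 0 -3 1.5 0 0 0 0; 0 -3 5 0 0 0 0; 0 -3 9 0 0 0 0; 0 -3 12.5 0 0 0 0; 0 -3 15 0 0 0 0; 0 -2.4 15.6 0 0 0 0; 0 -1.8 15.6 0 0 0 0; 0 -1.4 15.6 0 0 0 0; 0 -1 15.6 0 0 0 0; 0 -0.6 15.6 0 0 0 0; 0 -0.2 15.6 0 0 0 0; 0 0.2 15.6 0 0 0 0; 0 0.6 15.6 0 0 0 0; 0 1 15.6 0 0 0 0; 0 1.4 15.6 0 0 0 0; 0 1.8 15.6 0 0 0 0; 0 2.2 15.6 0 0 0 0; 0 2.6 15.6 0 0 0 0; 0 2.9 15.6 0 0 0 0"}}

```text
time_s: 7.22
eef_pos: [517.7, 117.4, 48.1]
ee_rot: [0.0, 1.0, 0.001, -0.002]
force: [-9.5, -3.9, 5.9]
grip_width: -0.001
grip_force: 4.2
```

```bash
python3 - <<'E'
from h import *
report([600,195,.15])
E
```

```text
t 7.42 tcp [518.3 117.4  48.2] F [-2.5 -3.1  2. ] ['top', 'scene'] cost 0.148
crate [5.98413e+02 2.03391e+02 1.03000e-01] rail x -178.9 y 161.4 lead(deg,+left) -4.1
BL [516. 275.]
BR [532. 116.]
```

```bash
python3 - <<'E'
from h import *
report([600,195,.13],("scene",)); report([600,195,.13],("top",)); save("top","t2")
E
```

```text
t 7.52 tcp [518.2 117.4  48.2] F [-3.6 -4.5  1.6] ['scene'] cost 0.025
crate [5.97296e+02 2.03970e+02 1.05000e-01] rail x -180.0 y 162.0 lead(deg,+left) -4.2
BL [514. 276.]
BR [531. 117.]
t 7.62 tcp [518.3 117.4  48.2] F [-3.9 -4.2  2.1] ['top'] cost 0.268
crate [6.30677e+02 2.04831e+02 6.10000e-02] rail x -146.6 y 161.8 lead(deg,+left) -1.7
BL [551. 280.]
BR [561. 120.]
```

View pics/t2.png

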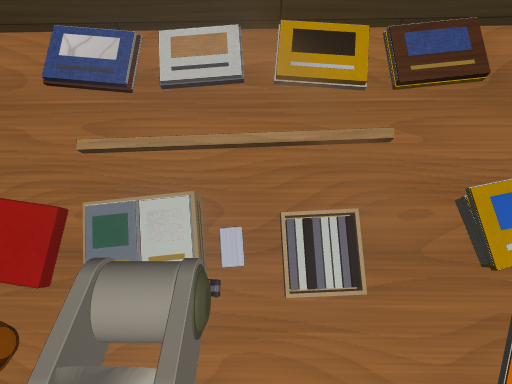

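{"name": "step_arm", "arguments": {"commands": "0 0.4 0 0 0 0 0; 0 0.7 0 0 0 0 0; 0 1 0 0 0 0 0; 0 1 0 0 0 0 0; 0 1 0 0 0 0 0"}}

```text
time_s: 8.08
eef_pos: [528.2, 117.4, 48.2]
ee_rot: [0.0, 1.0, 0.001, -0.001]
force: [-5.1, -4.2, 1.4]
grip_width: -0.002
grip_force: 2.8
```

```bash
python3 - <<'E'
from h import *
report([600,204,.15],("scene",))
E
```

```text
t 8.18 tcp [528.2 117.4  48.2] F [-4.3 -3.4  2.5] ['scene'] cost 0.029
crate [6.02852e+02 2.07637e+02 1.56000e-01] rail x -174.3 y 165.5 lead(deg,+left) -7.1
BL [516. 275.]
BR [541. 117.]
```

{"name": "step_arm", "arguments": {"commands": "0 -1 0 0 0 0 0; 0 -3 0 0 0 0 0; 0 -4.8 -2 0 0 0 0; 0 -5 -6 0 0 0 0; 0 -5 -10 0 0 0 0; 0 -5 -14 0 0 0 0; 0 -4.5 -16 0 0 0 0; 0 -3.5 -16.4 0 0 0 0; 0 -2.7 -16.4 0 0 0 0; 0 -2.2 -16.4 0 0 0 0; 0 -1.8 -16.4 0 0 0 0; 0 -1.4 -16.4 0 0 0 0; 0 -1 -16.4 0 0 0 0; 0 -0.6 -16.4 0 0 0 0; 0 -0.2 -16.4 0 0 0 0; 0 0.2 -16.4 0 0 0 0; 0 0.6 -16.4 0 0 0 0; 0 1 -16.4 0 0 0 0; 0 1.4 -16.4 0 0 0 0; 0 1.8 -16.4 0 0 0 0"}}

```text
time_s: 9.85
eef_pos: [545.7, 280.8, 48.2]
ee_rot: [-0.0, 1.0, -0.0, -0.002]
force: [-8.1, 4.3, 4.1]
grip_width: -0.0
grip_force: 4.1
```

```bash
python3 - <<'E'
from h import *
report([635,200,-.06],("scene",))
E
```

```text
t 9.95 tcp [546.5 280.5  48.2] F [-3.8  3.2  1. ] ['scene'] cost 0.024
crate [ 6.29865e+02  1.91630e+02 -2.60000e-02] rail x -147.9 y 148.6 lead(deg,+left) 3.3
BL [557. 274.]
BR [553. 114.]
```

{"name": "step_arm", "arguments": {"commands": "0 0.4 0 0 0 0 0; 0 0.8 0 0 0 0 0; 0 1.2 0 0 0 0 0; 0 1.2 0 0 0 0 0; 0 1.2 0 0 0 0 0"}}

```text
time_s: 10.37
eef_pos: [558.4, 280.5, 48.2]
ee_rot: [-0.0, 1.0, -0.0, -0.001]
force: [-3.6, 3.7, 1.4]
grip_width: 0.0
grip_force: 1.7
```

```bash
python3 - <<'E'
from h import *
report([635,190,-.08],("scene",))
E
```

```text
t 10.47 tcp [558.4 280.4  48.2] F [-4.2  3.7  1.4] ['scene'] cost 0.024
crate [ 6.38039e+02  1.88013e+02 -8.80000e-02] rail x -139.8 y 144.8 lead(deg,+left) 6.9
BL [570. 274.]
BR [556. 115.]
```

{"name": "step_arm", "arguments": {"commands": "0 -1.5 0 0 0 0 0; 0 -3.3 1.5 0 0 0 0; 0 -3.3 5.5 0 0 0 0; 0 -3.3 9.5 0 0 0 0; 0 -3.3 13.5 0 0 0 0; 0 -3.1 16 0 0 0 0; 0 -2.5 16.4 0 0 0 0; 0 -1.9 16.4 0 0 0 0; 0 -1.5 16.4 0 0 0 0; 0 -1.1 16.4 0 0 0 0; 0 -0.7 16.4 0 0 0 0; 0 -0.3 16.4 0 0 0 0; 0 0.1 16.4 0 0 0 0; 0 0.5 16.4 0 0 0 0; 0 0.9 16.4 0 0 0 0; 0 1.3 16.4 0 0 0 0; 0 1.7 16.4 0 0 0 0; 0 2.1 16.4 0 0 0 0; 0 2.4 16.4 0 0 0 0; 0 2.4 16.4 0 0 0 0"}}

```text
time_s: 12.13
eef_pos: [582.3, 117.1, 48.1]
ee_rot: [0.001, 1.0, 0.001, -0.001]
force: [-5.4, -4.2, 4.2]
grip_width: -0.003
grip_force: 2.8
```

```bash
python3 - <<'E'
from h import *
report([665,200,.09],("scene",))
E
```

```text
t 12.23 tcp [582.3 117.1  48.1] F [-4.9 -4.7  2.7] ['scene'] cost 0.023
crate [6.64085e+02 2.01422e+02 7.20000e-02] rail x -113.3 y 157.3 lead(deg,+left) -2.3
BL [583. 276.]
BR [595. 116.]
```

{"name": "step_arm", "arguments": {"commands": "0 0.4 0 0 0 0 0; 0 0.8 0 0 0 0 0; 0 1.2 0 0 0 0 0; 0 1.6 0 0 0 0 0; 0 2 0 0 0 0 0; 0 2.3 0 0 0 0 0; 0 2.3 0 0 0 0 0; 0 2.3 0 0 0 0 0"}}

```text
time_s: 12.9
eef_pos: [605.4, 117.1, 48.1]
ee_rot: [0.001, 1.0, 0.001, -0.001]
force: [-3.2, -4.0, 3.2]
grip_width: 0.002
grip_force: 2.7
```

```bash
python3 - <<'E'
from h import *
report([676,207,.17],("scene",))
E
```

```text
t 13.0 tcp [605.4 117.1  48.2] F [-3.4 -3.8  3.1] ['scene'] cost 0.059
crate [6.72400e+02 2.09156e+02 1.60000e-01] rail x -104.8 y 164.8 lead(deg,+left) -7.4
BL [586. 276.]
BR [611. 118.]
```

```bash
python3 - <<'E'
s=open("h.py").read()
s=s.replace("            s+=1-","            if l!='rail':\n                g=np.ones_like(m);cv2.fillConvexPoly(g,np.round((hull(c,'rail',[782.4,47.8,.032])+.5)*64-8).astype(np.int32),0,shift=4);im&=g;m=m&g\n            s+=1-")
open("h.py","w").write(s)
E
python3 - <<'E'
from h import *
report([678,207,.17],("scene",));im=save("scene","s5")
E
```

```text
t 13.1 tcp [605.4 117.1  48.2] F [-2.9 -4.4  2.7] ['scene'] cost 0.022
crate [6.77442e+02 2.08698e+02 1.99000e-01] rail x -99.8 y 164.2 lead(deg,+left) -9.6
BL [588. 272.]
BR [620. 115.]
```

View pics/s5.png

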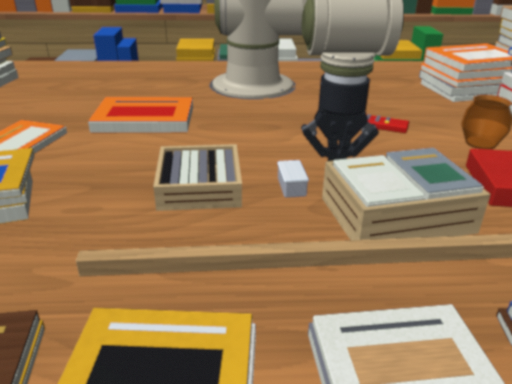

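{"name": "step_arm", "arguments": {"commands": "0 -1.5 0 0 0 0 0; 0 -3.5 0 0 0 0 0; 0 -5.2 -2 0 0 0 0; 0 -5.4 -6 0 0 0 0; 0 -5.4 -10 0 0 0 0; 0 -5.4 -14 0 0 0 0; 0 -5 -16 0 0 0 0; 0 -4.2 -16.4 0 0 0 0; 0 -3.6 -16.4 0 0 0 0; 0 -3.2 -16.4 0 0 0 0; 0 -2.8 -16.4 0 0 0 0; 0 -2.4 -16.4 0 0 0 0; 0 -2 -16.4 0 0 0 0; 0 -1.6 -16.4 0 0 0 0; 0 -1.2 -16.4 0 0 0 0; 0 -0.8 -16.4 0 0 0 0; 0 -0.4 -16.4 0 0 0 0; 0 -0.2 -16.4 0 0 0 0; 0 -0.2 -16.4 0 0 0 0"}}

```text
time_s: 14.73
eef_pos: [603.2, 280.3, 48.2]
ee_rot: [-0.0, 1.0, -0.0, -0.001]
force: [-6.3, 2.9, 3.3]
grip_width: 0.0
grip_force: 2.2
```

```bash
python3 - <<'E'
from h import *
report([697,200,.05],("scene",))
E
```

```text
t 14.83 tcp [603.2 280.2  48.2] F [-3.9  3.2  1.8] ['scene'] cost 0.018
crate [6.95860e+02 1.98541e+02 7.00000e-02] rail x -81.7 y 153.4 lead(deg,+left) -2.2
BL [615. 273.]
BR [627. 113.]
```

{"name": "step_arm", "arguments": {"commands": "0 0.3 0 0 0 0 0; 0 0.6 0 0 0 0 0; 0 0.8 0 0 0 0 0; 0 0.8 0 0 0 0 0"}}

```text
time_s: 15.17
eef_pos: [611.1, 280.4, 48.2]
ee_rot: [-0.0, 1.0, -0.0, -0.001]
force: [-4.9, 4.1, 3.3]
grip_width: 0.002
grip_force: 2.8
```

```bash
python3 - <<'E'
from h import *
report([700,198,.04],("scene",))
E
```

```text
t 15.27 tcp [611.1 280.4  48.2] F [-4.4  3.7  2.4] ['scene'] cost 0.022
crate [7.00625e+02 1.95809e+02 3.30000e-02] rail x -77.0 y 150.6 lead(deg,+left) -0.0
BL [623. 273.]
BR [628. 113.]
```

Square, with a gap of about 2 mm. I'll back off, raise the arm and do a final check.

{"name": "step_arm", "arguments": {"commands": "0 -1.5 0 0 0 0 0; 0 -4 0 0 0 0 0; 0 -8 0 0 0 0 0; 0 -12 0 -1 0 0 0; 0 -16 0 -4 0 0 0; 0 -18 2 -8 0 0 0; 0 -20 6 -12 0 0 0; 0 -21 10 -15 0 0 0; 0 -22 14 -17 0 0 0; 0 -22 18 -18 0 0 0; 0 -22 22 -18 0 0 0; 0 -22 26 -18 0 0 0; 0 -22 30 -18 0 0 0; 0 -22 34 -18 0 0 0; 0 -22 36 -18 0 0 0; 0 -22 36 -18 0 0 0; 0 -22 36 -18 0 0 0"}}

```text
time_s: 16.68
eef_pos: [391.4, -82.7, 228.4]
ee_rot: [0.0, 1.0, -0.003, 0.0]
force: [0.1, 0.8, 0.6]
grip_width: -0.005
grip_force: 0.0
```

```bash
python3 - <<'E'
from h import *
report([700,196,.03]);print(fit("disc_crate",[576,-115,.05],("scene",))[0]);save("scene","s9")
E
```

```text
t 16.88 tcp [391.6 -78.9 228.3] F [ 0.2  0.3 -0.2] ['scene'] cost 0.019
crate [7.01275e+02 1.96092e+02 5.20000e-02] rail x -76.3 y 150.8 lead(deg,+left) -1.2
BL [622. 272.]
BR [631. 112.]
[ 5.76600775e+02 -1.15095913e+02  5.01458822e-02]
```

View pics/s9.png

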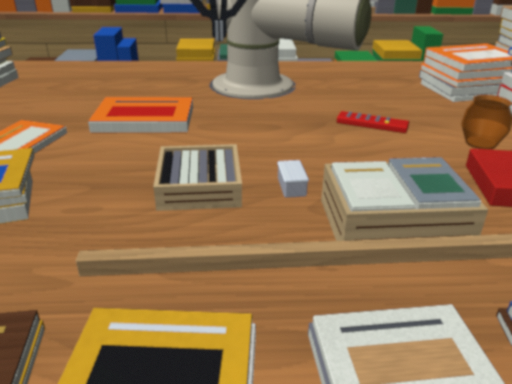

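The picture shows the crate's front edge at the lath (front from about (345,237) to (483,232)) and parallel to it. The disc crate at (198,180) hasn't moved, and the arm is clear.

```bash
python3 -c "
from rig import *
print(finish_job())"
```

```text
the job is handed in; nothing more can be done
None
```

I walked the book crate up to the lath with pushes left, right, left, right, left, swinging 6.6° to 9.6° past square. It now stands square to within about 1°, with an estimated gap of 1–2 mm. The disc crate hasn't moved, and the job is handed in.

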